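# Clamp the silencer in its cradle: cam lock off, follower slide up, cam lock on

### The job

Clamp the exhaust silencer in its bench cradle: swing the cam lock's lever all the way round to its release stop so that the cam's low side faces the follower slide, then push the slide forward until its pad has carried the silencer up against the end stop and it will go no farther, and swing the lever all the way back to lock the slide there. Only push with the fingertips: grip nothing, pick nothing up, leave the silencer lying in its saddles and the other things on the bench where they are, and finish clear of everything.

Things in the scene. Friction and masses are not known exactly. Their poses are not given: they have to be found in the camera images.
- cradle: Fixed bench cradle, aluminium plate 355 x 200 x 12 mm on the bench. Origin on the bench under the slide's rail; +x is forward (the way the slide is pushed, roughly away from the robot), +y left, z up. In mm in this frame: plate x -130 to 225, y -100 to 100; rail 36 wide along y 0, top z 22; wooden V saddles at x 100 and 165, each 20 long, 84 wide.
- end_stop (a point): Middle of the rear face of the end stop, which the silencer's shoulder meets, at cradle x 195, y 0, z 56 mm. The stop is an upright plate 90 mm wide, 12 thick, top at z 96, with a 34 mm wide slot, open upwards, for the silencer's neck.
- slide (a joint): Travel of the follower slide along the cradle's +x, m; starts at 0 to 0.02. At about 0.072 the silencer is nipped between pad and end stop and it goes no farther. Released, it needs about 2 N and stays where left; carrying the silencer adds 2 to 5 N. With the cam locked, friction holds it (about 50 N): do not force it. Carriage 60 mm wide, 96 long from push plate to pad, top at z 46 mm.
- slide_back (a point): Point in mid-width on the rear face of the slide's upright push plate (50 mm wide, 8 thick, z 22 to 78 mm), 55 mm above the bench. Push here along the cradle's +x. Cradle frame: x = -103 mm + slide travel, y = 0. The space behind it is free.
- pad_face (a point): Centre of the front face of the slide's rubber pad (40 mm diameter), 56 mm above the bench, 96 mm ahead of slide_back. It is carried by an upright jaw 64 mm wide, 12 thick, top at z 90 mm.
- cam_lever (a joint): Angle of cam plate and lever, rad, growing clockwise from above. 0: locked, the cam's nose (high point) presses a brass shoe on the slide's side. 1.745: released, at its stop, the low round side faces the slide. Starts at 0 to 0.12; stays where left. Takes 0.3 N m, rising to 0.6 over the last 0.3 rad into lock. In the cradle frame the lever points at -0.698 - joint rad from +x.
- cam_axis (a point): Vertical turning axis of cam and lever at cradle (-5, -67) mm, 50 mm above the bench. Hub of 16 mm radius, top at z 65 mm. Dowels of 8 mm diameter, top z 54 mm, at cradle (32, -83) and (-42, -83) mm are the lever's stops. The lever points forward-right when locked, straight right half way, backward-right when released.
- lever_mid (a point): On the centreline of the lever bar, 65 mm from the turning axis, 50 mm above the bench; turns with it, x outward along the bar. Bar 14 mm wide, z 42 to 58 mm, from the hub to a black ball knob (28 mm diameter, centre 95 mm from the axis, z 50). Both sides are free for fingers reaching down to z 30 mm; push it sideways, from its front side to release, from its rear side to lock.
- silencer: Loose aluminium silencer, 0.25 to 0.5 kg, lying in the saddles along the cradle's x, axis 56 mm above the bench: canister 64 mm diameter, 130 long, neck 28 mm diameter, 45 long. Origin on its axis at the shoulder (canister's front face); x points along the neck. Its shoulder starts 6 to 20 mm short of the end stop; the canister's rear face is 130 mm behind the shoulder.
- wrench: Loose steel wrench, 140 mm long, lying on the left of the cradle's base plate. Leave alone.
- spacer: Loose aluminium spacer tube, 24 mm diameter, 40 mm high, standing on the left front of the base plate. Leave alone.
- coupling: Loose black rubber ring, 52 mm diameter, 32 mm high, on the bench to the right of the cradle. Leave alone.
- elbow: Loose copper pipe elbow, about 50 mm each way, 28 mm high, on the bench to the right of the cradle, outside the lever's swing. Leave alone.
- carburettor: Loose small carburettor, about 70 x 35 mm, 50 mm high, on the bench to the left of the cradle. Leave alone.
- grease_jar: Loose closed jar, 68 mm diameter, 75 mm high, on the left of the bench. Leave alone.
- tape_roll: Roll of masking tape, 96 mm diameter, 25 mm high, lying on the right of the bench. Leave alone.
- paint_block: Paint-stained wooden block 130 x 100 x 60 mm on the right of the bench. Leave alone.
Mind the look-alikes: they are no part of the job. There is more than one size of the silencer; the one meant has the size given above.

How it is judged:
By the outcome, as a careful person would: the job done as asked, in the order asked, and still so for the second after the job is handed in, with the robot touching nothing.
It also fails if it takes over 51 s, if anything falls off the work surface, if the arm or the gripper's body presses on something with over 40 N, if the wrist force passes 120 N, or if a joint passes its speed limit or range.

### The arm

A 7-joint arm with a two-finger parallel gripper is mounted at the origin on the work surface. World frame = base frame: x ahead of the robot, y to its left, z up, the work surface at z = 0. Lengths are in m, angles in rad, forces in N, time in s.
With the tool pointing down it reaches from about 0.4 to 0.875 m from the base axis. Payload 19.3 kg.
Tool frame: the origin (TCP) lies at the very end of the fingers, on their centre line; the grasp point (between the pads) lies 19 mm behind it; z points along the fingers, y is the direction in which the jaws open and shut (so a half turn about z gives the same grasp; the last joint's range is limited). The gripper opens to 85 mm and grips with 20 to 120 N. Pads are 22 mm wide; open, the fingers measure 114 mm over their backs; the gripper's body (76 mm by 85 mm) begins 54 mm behind the grasp point. The pads swing forward as they close: fully open they stand 13 mm farther back than shut.
Start: joints at [-1.368, 0.521, -0.036, 1.599, 0.021, 1.021, -0.113], TCP at [0.168, 0.602, 0.231] pointing down, gripper open.
Joint ranges: [-2.91, 2.91], [-0.3, 2.13], [-1.5, 1.42], [0.17, 2.43], [-1.26, 4.41], [0.16, 1.93], [-2.52, 2.52]. Speed limits (rad/s): [1.89, 1.89, 2.39, 2.39, 3.01, 3.01, 3.01].

### API

Orientations are given as [roll, pitch, yaw] about the fixed x, y, z axes, in that order (R = Rz(yaw) Ry(pitch) Rx(roll)).
In Python, from workcell import bot, viewer gives the robot as it stands.
- The arm moves only by the shell command python3 -m creep 'ROWS' [FORCE]. ROWS is JSON, a list of rows, each an object of numbers: "rx", "ry", "rz": the turn, a rotation vector about the tool's x, y, z in degrees; "tx", "ty", "tz": the shift along the tool's x, y, z in mm; "hand": the closure, from -1 (fully open) to 1 (shut), so that 0 is half open. In form: [{"rx": .., "ry": .., "rz": .., "tx": .., "ty": .., "tz": .., "hand": ..}, ...]. A call has 1 to 8 rows; each row is the pose to reach, as a shift and turn from the pose commanded when the call began, along the tool's axes at that moment; what a row does not reach only later rows make up. A row lasts 1/10 s, in which the tool goes at most 50 mm and 8.59 degrees, less where a joint would pass 70% of its speed; a pose out of reach is approached as far as the arm can. A call with a gripper value outside its range is refused whole. The fingers move at their own pace and stop on an object; FORCE is the grip in N (left out, the last holds). Time passes only in rows, so rows that repeat a pose let the fingers close. It gives the time, the measured TCP pose, the force and the opening at its end, in the units of the state.
- bot.observe(): the state, without advancing time (a new reading comes with each control period).
- viewer.grab_frame(name): name is "scene" or "top" or "wrist"; returns a dict with "pixels" (420x560x3 uint8, blue, green, red), "vertical_fov" (degrees; the focal length in pixels is half the picture's height over the tangent of half this angle, whatever the lens; pixels are square), "cx", "cy" (the principal point, pixels), "rvec" (rotation vector, rad) and "tvec" (3), from world to camera coordinates, as OpenCV has them; the wrist camera has in their place "tool_from_camera" (4x4, takes a point from camera to tool coordinates, whose origin is the TCP and whose axes are the flange's). Camera axes: x right, y down, z forward; pixel columns grow to the right and rows downward; lengths in m; the calibration is good to about 2 mm. A picture is of the moment at which its call begins: read the wrist's pose just before it. There is no depth.
- bot.job_done(): hands the job in, once; it reports no verdict.
Trained networks look in a picture, given as the dict that the camera call returned (one of the last four; its "shot" number tells which), for a name from the list of things; names that differ only in an ending like _2 or _b are one class to them, and where a whole thing is asked for, a point or a joint stands for the part that bears it (a point fixed in the world has none). Each returns a list of dicts, best first, with "score" (0 to 1); they miss things now and then, are a little off and sometimes report something else, mostly with a low value. They report only what shows in the picture. A call takes as long as a camera call. They do not tell look-alikes from the thing itself.
- viewer.outline_of(target, picture): "mask" (420x560 bool, what is visible of it) and "bbox" ([left, top, right, bottom] in pixels, round what is visible of it).
The state is a dict: "clock": time; "qpos": joint angles; "qd": joint speeds; "joint_efforts": joint torques, N m; "position": TCP position; "tool_rot": TCP orientation; "force": force on the tool from outside, world axes, zero at the start; "moment": the same for the moment, N m; "grip_width": finger opening in m.
Only numpy, scipy, OpenCV 4.12 (cv2) and the standard library are available. Lean on these libraries where they do the work, as an engineer would, in place of code of your own. Each camera call takes 0.05 s, during which the arm holds its last target.

## Working session

There is one attempt and no reset: what is moved stays moved. The work goes in short steps, Python scripts to look and compute and a shell command to move; the robot and the scene stay as the last step left them, time stands still between calls to the robot, and variables do not carry over. Pictures are saved under pics/ and viewed, and the job is handed in when it is done.

```bash
ls; mkdir -p pics
python3 - <<'E'
from workcell import bot, viewer
import cv2
print(bot.observe())
for n in ("scene","top"):
    f=viewer.grab_frame(n); cv2.imwrite(f"pics/{n}0.png",f["pixels"]); print({k:v for k,v in f.items() if k!="pixels"})
E
```

```text
pics
{'clock': 0.0, 'qpos': array([-1.36819155,  0.52200931, -0.03634612,  1.59998979,  0.0211817 ,
        1.02110533, -0.11280723]), 'qd': array([-0.00117908, -0.00047598,  0.00060615, -0.00013224,  0.00109387,
        0.00050274,  0.00109384]), 'joint_efforts': array([-4.81623774e-04, -9.27118349e+01,  1.97980531e+00, -3.69917929e+01,
        1.78772095e-02,  8.28602468e-03,  1.01988476e-05]), 'position': array([0.16832606, 0.6015605 , 0.23073497]), 'tool_rot': array([-3.14046633e+00,  5.56336941e-05,  2.86877703e+00]), 'force': array([ 0.46438404, -0.03108804,  0.43715694]), 'moment': array([-0.05655527,  0.03357092,  0.01018109]), 'grip_width': 0.08526070499435039}
{'vertical_fov': 43.82273720316526, 'cx': 293.7259837350787, 'cy': 208.16055752552813, 'rvec': array([ 1.92275029,  1.53638477, -0.60426461]), 'tvec': array([-0.094468  , -0.32898913,  1.74888557]), 'shot': 1}
{'vertical_fov': 52.47351255012643, 'cx': 286.6610268181536, 'cy': 211.3921423227353, 'rvec': array([ 2.16377672, -2.11682336,  0.12317053]), 'tvec': array([-0.03463674,  0.51443661,  1.25521587]), 'shot': 2}
```

View pics/scene0.png

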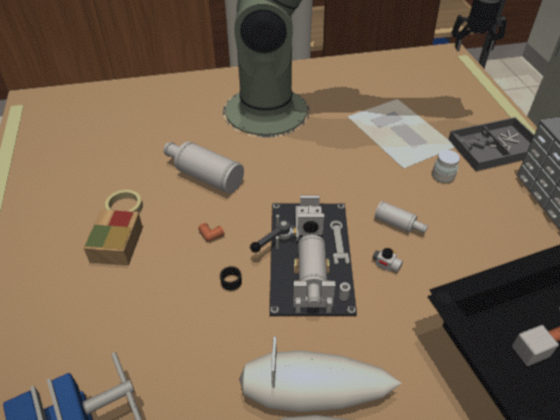

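View pics/top0.png

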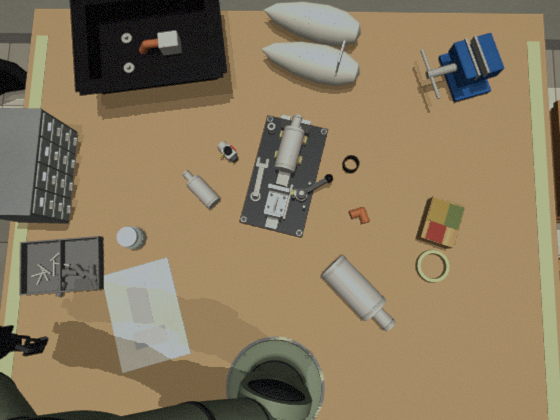

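The cradle is the dark plate at top-view (285,175), with the lever knob at (329,178). Three silencers show in the top view: one in the cradle saddles at (290,148), a small one on the bench at (201,189) and a large one at (358,292). The cradle one is meant, since it lies in the saddles. I'll check that with an enlarged crop.

Run:
```python
import cv2,numpy as np
a=cv2.imread("pics/top0.png")[105:245,230:390]; cv2.imwrite("pics/topc.png",cv2.resize(a,None,fx=4.2,fy=4.2,interpolation=cv2.INTER_CUBIC))
a=cv2.imread("pics/scene0.png")[185:325,220:380]; cv2.imwrite("pics/scenec.png",cv2.resize(a,None,fx=4.2,fy=4.2,interpolation=cv2.INTER_CUBIC))
```

```text
(no output)
```

View pics/topc.png

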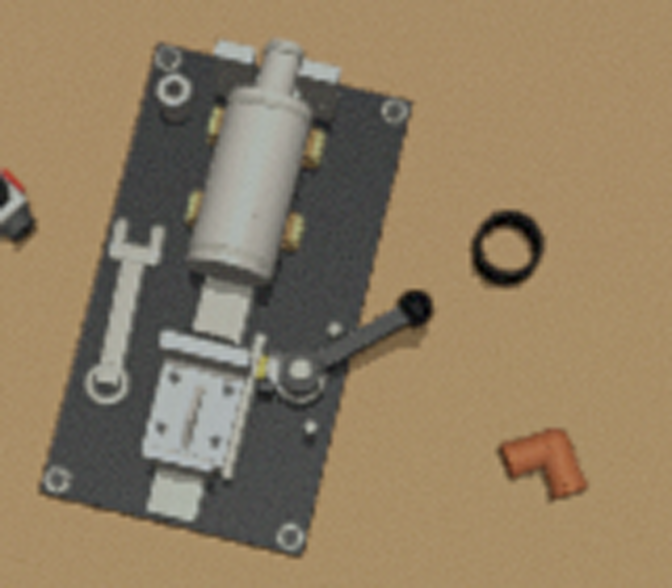

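View pics/scenec.png

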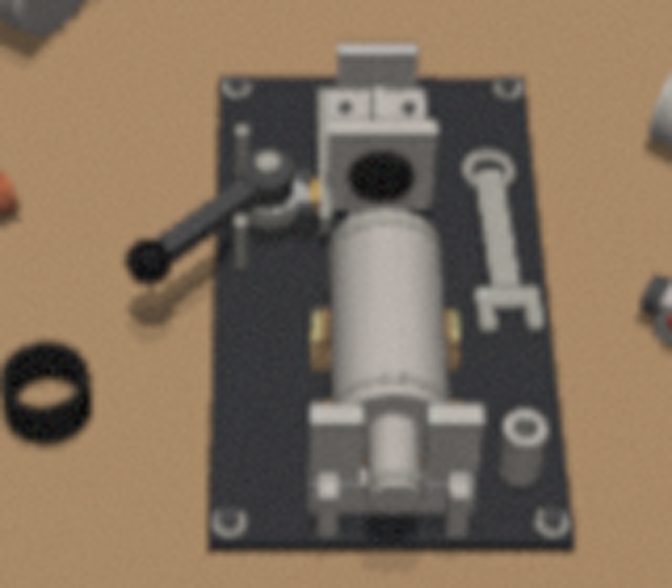

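Of the three, the silencer in the saddles is the one meant: the crop shows it with its neck toward the end stop at crop (283,60). The lever points forward-right, so it is locked. Next I fit the cradle pose from the plate corners in both views.

```bash
cat > h.py <<'E'
import numpy as np,cv2,json
from scipy.optimize import least_squares
from scipy.spatial.transform import Rotation as R
def K(f):
    h=210/np.tan(np.radians(f["vertical_fov"])/2); return np.array([[h,0,f["cx"]],[0,h,f["cy"]],[0,0,1]])
def proj(f,P): return cv2.projectPoints(np.float64(P).reshape(-1,3),f["rvec"],f["tvec"],K(f),None)[0].reshape(-1,2)
def ray(f,u,z):
    Rm=cv2.Rodrigues(f["rvec"])[0]; d=Rm.T@np.linalg.inv(K(f))@np.array([u[0],u[1],1]); c=-Rm.T@f["tvec"]
    return c+d*(z-c[2])/d[2]
def c2w(p,P):
    P=np.float64(P).reshape(-1,3); c,s=np.cos(p[2]),np.sin(p[2])
    return np.c_[p[0]+c*P[:,0]-s*P[:,1],p[1]+s*P[:,0]+c*P[:,1],P[:,2]]
def w2c(p,P):
    P=np.float64(P).reshape(-1,3); c,s=np.cos(p[2]),np.sin(p[2]); d=P[:,:2]-p[:2]
    return np.c_[c*d[:,0]+s*d[:,1],-s*d[:,0]+c*d[:,1],P[:,2]]*1000
E
python3 - <<'E'
from h import *
from workcell import bot,viewer
top=viewer.grab_frame("top"); sc=viewer.grab_frame("scene")
C=np.array([[225,100,12],[225,-100,12],[-130,100,12],[-130,-100,12]])/1000.
ut=np.array([[157,42],[412,102],[40,492],[303,556]])/4.2+[230,105]-.4
us=np.array([[573,548],[210,550],[523,78],[220,78]])/4.2+[220,185]-.4
def res(p,w=(1,1)): 
    W=c2w(p,C); return np.r_[w[0]*(proj(top,W)-ut).ravel(),w[1]*(proj(sc,W)-us).ravel()]
for w in((1,1),(1,0),(0,1)):
    s=least_squares(res,[.6,0,0],args=(w,)); print(s.x,np.degrees(s.x[2]),np.round(s.fun,1))
    if w==(1,1): p=s.x
np.save("p.npy",p)
# measurement: knob, cam hub, shoulder..
def tri(a,b):
    def r(X): return np.r_[(proj(top,X)[0]-a),(proj(sc,X)[0]-b)]
    s=least_squares(r,[.6,0,.05]); return s.x,s.fun
ct=lambda u:np.array(u)/4.2+[230,105]-.4
cs=lambda u:np.array(u)/4.2+[220,185]-.4
for n,a,b in [("knob",(415,307),(149,261)),("hub",(300,372),(268,160))]:
    X,e=tri(ct(a),cs(b)); print(n,X,w2c(p,X),np.round(e,1))
# push plate/jaw top mid
for n,a,z in [("jawtop mid front edge",(208,341),.090)]:
    print(n,w2c(p,ray(top,ct(a),z)))
# wide state
E
```

```text
[ 5.91703243e-01 -5.29023022e-04 -2.16255998e-01] -12.390555967591439 [-0.5 -1.5  0.1 -1.8 -0.7 -1.  -0.1 -1.   0.4 -1.4 -1.3 -1.7 -0.2 -0.6
 -0.9 -0.7]
[ 0.58755663 -0.00155211 -0.21719582] -12.44440356737987 [-0.1 -0.2  0.4 -0.5 -0.4  0.3  0.1  0.4 -0.  -0.  -0.  -0.  -0.  -0.
 -0.  -0. ]
[ 5.95348693e-01 -2.21105632e-04 -2.16700997e-01] -12.416052522353729 [-0.  -0.   0.  -0.  -0.  -0.  -0.  -0.   1.  -0.1 -0.9 -0.4  0.4  0.4
 -0.5  0.2]
knob [ 0.61896344 -0.14591464  0.04805121] [[  57.82126654 -136.14990184   48.05121126]] [-0.5 -0.1 -0.4  0. ]
hub [ 0.5675104  -0.06406817  0.06085109] [[ -9.99546926 -67.25033534  60.85109157]] [-0.5 -0.1 -0.4  0. ]
jawtop mid front edge [[-8.85429665 -2.26943875 90.        ]]
```

```bash
cat >> h.py <<'E'
def rows(target_xyz,yaw_deg,n=None,bot=None,off=True):
    "shift/turn in tool axes from the present pose to a tool-down pose; prints per-step waypoints"
    from workcell import bot
    s=bot.observe(); R0=R.from_euler("xyz",s["tool_rot"]); 
    R1=R.from_euler("xyz",[np.pi,0,np.radians(yaw_deg)])
    t=R0.inv().apply(np.array(target_xyz)-s["position"])*1000
    r=np.degrees((R0.inv()*R1).as_rotvec())
    print("t",np.round(t,1),"r",np.round(r,2))
    return t,r
E
python3 - <<'E'
from h import *
from workcell import bot,viewer
f=viewer.grab_frame("wrist"); print(f["tool_from_camera"].round(4),f["vertical_fov"]); cv2.imwrite("pics/w0.png",f["pixels"])
p=np.load("p.npy"); print(c2w(p,[[-.005,-.067,.05],[0.03,-.02,.05],[-.103,0,.055]]))
rows([0.56,-0.02,0.30],86)
E
```

```text
[[-5.000e-04 -9.654e-01 -2.609e-01  6.720e-02]
 [ 1.000e+00 -4.000e-04 -4.000e-04  4.000e-04]
 [ 3.000e-04 -2.609e-01  9.654e-01 -1.412e-01]
 [ 0.000e+00  0.000e+00  0.000e+00  1.000e+00]] 61.733339298029804
[[ 0.57244322 -0.06489556  0.05      ]
 [ 0.61671299 -0.02650041  0.05      ]
 [ 0.49110235  0.02157213  0.055     ]]
t [-544.7 -493.3  -68.7] r [-2.000e-02  2.000e-02  7.837e+01]
```

```bash
python3 -m creep '[{"tx":-250,"ty":-230,"tz":-69,"rz":40,"hand":1},{"tx":-250,"ty":-230,"tz":-69,"rz":40,"hand":1},{"tx":-545,"ty":-493,"tz":-69,"rz":78.4,"hand":1},{"tx":-545,"ty":-493,"tz":-69,"rz":78.4,"hand":1},{"tx":-545,"ty":-493,"tz":-69,"rz":78.4,"hand":1},{"tx":-545,"ty":-493,"tz":-69,"rz":78.4,"hand":1},{"tx":-545,"ty":-493,"tz":-69,"rz":78.4,"hand":1},{"tx":-545,"ty":-493,"tz":-69,"rz":78.4,"hand":1}]'
python3 - <<'E'
from h import *
from workcell import bot
print(bot.observe()["qpos"].round(3)); rows([0.56,-0.02,0.30],86)
E
```

```text
[-1.368  0.522 -0.036  1.6    0.021  1.021 -0.113]
t [-544.7 -493.3  -68.7] r [-2.000e-02  2.000e-02  7.837e+01]schema error: expected keys rx, ry, rz, tx, ty, tz, hand
```

All keys are needed in every row.

```bash
python3 -m creep '[{"rx":0,"ry":0,"rz":40,"tx":-250,"ty":-230,"tz":-69,"hand":1},{"rx":0,"ry":0,"rz":78.4,"tx":-545,"ty":-493,"tz":-69,"hand":1},{"rx":0,"ry":0,"rz":78.4,"tx":-545,"ty":-493,"tz":-69,"hand":1},{"rx":0,"ry":0,"rz":78.4,"tx":-545,"ty":-493,"tz":-69,"hand":1},{"rx":0,"ry":0,"rz":78.4,"tx":-545,"ty":-493,"tz":-69,"hand":1},{"rx":0,"ry":0,"rz":78.4,"tx":-545,"ty":-493,"tz":-69,"hand":1},{"rx":0,"ry":0,"rz":78.4,"tx":-545,"ty":-493,"tz":-69,"hand":1},{"rx":0,"ry":0,"rz":78.4,"tx":-545,"ty":-493,"tz":-69,"hand":1}]'
python3 - <<'E'
from h import *
from workcell import bot
print(bot.observe()["qpos"].round(3)); rows([0.56,-0.02,0.30],86)
E
```

```text
clock: 1.05
position: [0.381, 0.2635, 0.2717]
tool_rot: [3.141, -0.001, 1.663]
force: [1.4, 0.9, 0.0]
grip_width: 0.0002
[-1.024  0.221  0.347  1.972 -0.092  0.962 -0.541]
t [-298.7  152.2  -28.5] r [ 0.01 -0.04  9.27]
```

```bash
python3 -m creep '[{"rx":0,"ry":0,"rz":9.3,"tx":-299,"ty":152,"tz":-28,"hand":1},{"rx":0,"ry":0,"rz":9.3,"tx":-299,"ty":152,"tz":-28,"hand":1},{"rx":0,"ry":0,"rz":9.3,"tx":-299,"ty":152,"tz":-28,"hand":1},{"rx":0,"ry":0,"rz":9.3,"tx":-299,"ty":152,"tz":-28,"hand":1},{"rx":0,"ry":0,"rz":9.3,"tx":-299,"ty":152,"tz":-28,"hand":1},{"rx":0,"ry":0,"rz":9.3,"tx":-299,"ty":152,"tz":-28,"hand":1},{"rx":0,"ry":0,"rz":9.3,"tx":-299,"ty":152,"tz":-28,"hand":1},{"rx":0,"ry":0,"rz":9.3,"tx":-299,"ty":152,"tz":-28,"hand":1}]'
python3 - <<'E'
from h import *
from workcell import bot,viewer
s=bot.observe(); print(s["qpos"].round(3)); rows([0.56,-0.02,0.30],86)
f=viewer.grab_frame("wrist"); cv2.imwrite("pics/w1.png",f["pixels"])
E
```

```text
clock: 1.85
position: [0.5624, -0.0222, 0.2995]
tool_rot: [3.14, 0.002, 1.501]
force: [-0.8, 1.7, -0.6]
grip_width: 0.0
[-0.446  0.392  0.522  1.704 -0.213  1.102  0.069]
t [ 2.1 -2.5 -0.5] r [ 0.06  0.12 -0.02]
```

View pics/w1.png

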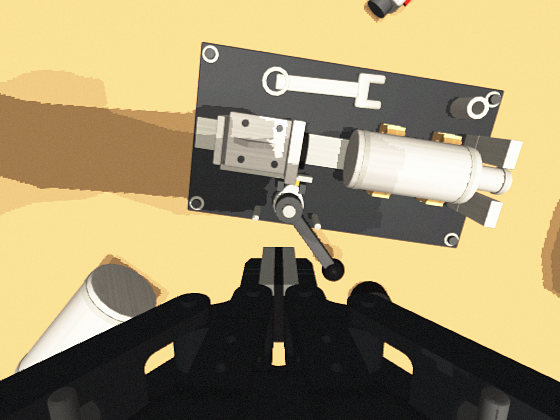

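The wrist view shows the whole cradle: plate corners at about (203,42), (503,89), (457,248) and (188,211), hub at (289,211), knob at (334,270). I'll refit the pose using all three cameras.

Run:
```python
from h import *
from workcell import bot,viewer
s=bot.observe();f=viewer.grab_frame("wrist"); s2=bot.observe(); print(s["position"],s2["position"],s2["qd"].round(3))
img=f["pixels"]; cv2.imwrite("pics/w2.png",img)
cv2.imwrite("pics/w2c.png",cv2.resize(img[100:290,180:370],None,fx=3.1,fy=3.1,interpolation=cv2.INTER_CUBIC))
np.savez("w2.npz",pos=s["position"],rot=s["tool_rot"],T=f["tool_from_camera"],vf=f["vertical_fov"],c=[f["cx"],f["cy"]])
g=cv2.cvtColor(img,cv2.COLOR_BGR2GRAY)
pts=np.float32([[203,42],[503,89],[188,211],[457,248]]).reshape(-1,1,2)
print(cv2.cornerSubPix(g,pts,(4,4),(-1,-1),(3,50,.01)).reshape(-1,2))
```

```text
[ 0.56140888 -0.01965361  0.29910378] [ 0.56084835 -0.01793851  0.29893475] [-0.037 -0.014 -0.015  0.016 -0.001 -0.    -0.01 ]
[[203.24278   44.365944]
 [503.        89.      ]
 [189.69373  209.69772 ]
 [456.2099   250.36647 ]]
```

View pics/w2c.png

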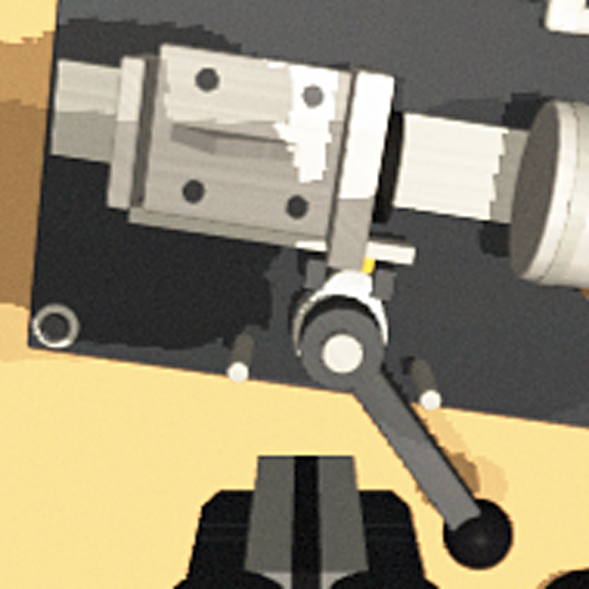

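Run:
```python
from h import *
d=np.load("w2.npz")
Tw=np.eye(4);Tw[:3,:3]=R.from_euler("xyz",d["rot"]).as_matrix();Tw[:3,3]=d["pos"]
M=np.linalg.inv(Tw@d["T"]); f=dict(rvec=cv2.Rodrigues(M[:3,:3])[0],tvec=M[:3,3],vertical_fov=float(d["vf"]),cx=d["c"][0],cy=d["c"][1])
k=lambda u:np.array(u)/3.1+[180,100]-.33
C=np.array([[225,100,12],[-130,100,12],[-130,-100,12],[225,-100,12],[-5,-67,65],[-42,-83,54],[32,-83,54]])/1000.
U=np.array([[503.5,89.5],[202.5,42.5],k((30,345)),[457,248.5],k((342,353)),k((238,372)),k((431,400))])
s=least_squares(lambda p:(proj(f,c2w(p,C))-U).ravel(),[.59,0,-.2]); print(s.x,np.degrees(s.x[2]),s.fun.reshape(-1,2).round(1))
p=s.x; np.save("p.npy",p)
X=w2c(p,ray(f,k((477,535)),.05))[0]; print("knob",X,np.hypot(X[0]+5,X[1]+67),"joint",-np.arctan2(X[1]+67,X[0]+5)-.698)
a=w2c(p,ray(f,k((122,57)),.078))[0];b=w2c(p,ray(f,k((108,205)),.078))[0];print("pushplate top rear",a,b)
a=w2c(p,ray(f,k((393,76)),.090))[0];print("jaw top front-left",a)
print("axis",c2w(p,[-.005,-.067,.05]))
```

```text
[ 0.58900088  0.00135147 -0.2113704 ] -12.110632041012444 [[ 2.9  0.7]
 [-1.9  0.3]
 [-2.1  1.4]
 [ 1.8  1.1]
 [-0.2 -0.7]
 [-0.8 -0.7]
 [ 0.3 -1. ]]
knob [  59.91503096 -137.88100804   50.        ] 96.11492363597934 joint 0.13130329620743864
pushplate top rear [-90.99024716  24.22546812  78.        ] [-90.89054485 -24.23434433  78.        ]
jaw top front-left [-4.45559535 31.07270046 90.        ]
axis [[ 0.57005556 -0.0631084   0.05      ]]
```

Fit is consistent to about 2 mm: cradle at (0.590, 0.001), yaw -12.1°, slide travel about 12 mm, lever joint about 0.1. Next I go to the lever's front side.

```bash
cat >> h.py <<'E'
P=np.array([0.590,0.0012,np.radians(-12.15)])
AX=c2w(P,[-.005,-.067,.05])[0,:2]
def fing(joint,off,rad=.066,z=.036):
    "finger pose beside the lever: off>0 front side (m)"
    th=P[2]-.698-joint; u=np.array([np.cos(th),np.sin(th)]); n=np.array([-u[1],u[0]])
    xy=AX+rad*u+off*n
    return [*xy,z],np.degrees(th)+180
E
python3 - <<'E'
from h import *
t,y=fing(.1,.045); print(t,y); rows(t,y)
E
```

```text
[np.float64(0.6442187952318132), np.float64(-0.09520821615150327), 0.036] 122.12796794856031
t [-71.6  88.4 262.9] r [ -0.04   0.   -35.9 ]
```

```bash
python3 -m creep '[{"rx":0,"ry":0,"rz":-36,"tx":-72,"ty":88,"tz":100,"hand":1},{"rx":0,"ry":0,"rz":-36,"tx":-72,"ty":88,"tz":150,"hand":1},{"rx":0,"ry":0,"rz":-36,"tx":-72,"ty":88,"tz":170,"hand":1},{"rx":0,"ry":0,"rz":-36,"tx":-72,"ty":88,"tz":170,"hand":1},{"rx":0,"ry":0,"rz":-36,"tx":-72,"ty":88,"tz":170,"hand":1},{"rx":0,"ry":0,"rz":-36,"tx":-72,"ty":88,"tz":170,"hand":1},{"rx":0,"ry":0,"rz":-36,"tx":-72,"ty":88,"tz":170,"hand":1}]'
python3 - <<'E'
from h import *
from workcell import bot,viewer
s=bot.observe(); print(s["qpos"].round(3))
t,y=fing(.1,.045); rows(t,y)
f=viewer.grab_frame("wrist"); cv2.imwrite("pics/w3.png",f["pixels"])
E
```

```text
clock: 2.65
position: [0.6445, -0.0936, 0.131]
tool_rot: [3.14, 0.001, 2.134]
force: [0.4, -0.6, 0.2]
grip_width: 0.0
[-0.131  0.695  0.288  1.623 -0.244  0.857  0.817]
t [-1.2 -1.2 95. ] r [0.09 0.04 0.12]
```

View pics/w3.png

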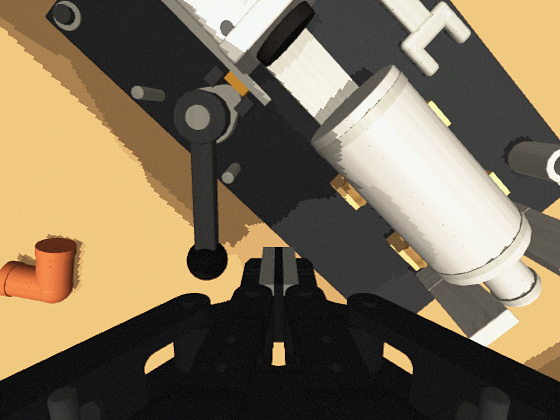

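The fingertips at (278,255) are on the lever's front side, with the lever at (205,200) parallel to the tool. The way down is clear.

```bash
python3 -m creep '[{"rx":0,"ry":0,"rz":0,"tx":-1,"ty":-1,"tz":40,"hand":1},{"rx":0,"ry":0,"rz":0,"tx":-1,"ty":-1,"tz":75,"hand":1},{"rx":0,"ry":0,"rz":0,"tx":-1,"ty":-1,"tz":95,"hand":1},{"rx":0,"ry":0,"rz":0,"tx":-1,"ty":-1,"tz":95,"hand":1},{"rx":0,"ry":0,"rz":0,"tx":-1,"ty":-1,"tz":95,"hand":1}]'
python3 - <<'E'
from h import *
from workcell import bot,viewer
s=bot.observe(); print(s["qpos"].round(3))
f=viewer.grab_frame("wrist"); cv2.imwrite("pics/w4.png",f["pixels"])
for j in (.1,.2,.3,.4,.5,.6,.7,.8):
  t,y=fing(j,.024); print(j);rows(t,y)
E
```

```text
clock: 3.2
position: [0.6446, -0.0957, 0.0362]
tool_rot: [3.14, 0.001, 2.135]
force: [-0.1, 0.3, -0.3]
grip_width: 0.0003
[-0.099  0.822  0.243  1.66  -0.28   0.692  0.849]
0.1
t [  1.  -21.2   0.5] r [0.13 0.1  0.18]
0.2
t [ -1.  -27.9   0.5] r [0.13 0.09 5.91]
0.3
t [ -2.4 -34.8   0.5] r [ 0.14  0.09 11.64]
0.4
t [ -3.  -41.8   0.5] r [ 0.14  0.08 17.37]
0.5
t [ -3.  -48.8   0.5] r [ 0.14  0.07 23.1 ]
0.6
t [ -2.3 -55.8   0.5] r [ 0.15  0.07 28.83]
0.7
t [ -0.9 -62.7   0.5] r [ 0.15  0.06 34.56]
0.8
t [  1.2 -69.4   0.4] r [ 0.16  0.05 40.29]
```

View pics/w4.png

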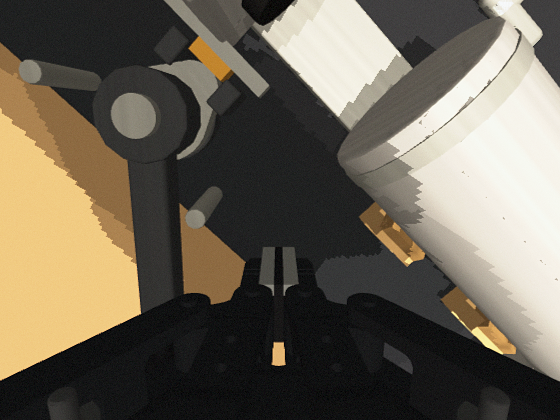

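Down beside the lever at its front side, clear of the front dowel at (203,205). Starting the release sweep.

```bash
python3 -m creep '[{"rx":0,"ry":0,"rz":0,"tx":1,"ty":-12,"tz":0,"hand":1},{"rx":0,"ry":0,"rz":0,"tx":1,"ty":-20,"tz":0,"hand":1},{"rx":0,"ry":0,"rz":3,"tx":0,"ty":-24,"tz":0,"hand":1},{"rx":0,"ry":0,"rz":6,"tx":-1,"ty":-28,"tz":0,"hand":1},{"rx":0,"ry":0,"rz":9,"tx":-2,"ty":-31,"tz":0,"hand":1},{"rx":0,"ry":0,"rz":11.6,"tx":-2.4,"ty":-35,"tz":0,"hand":1},{"rx":0,"ry":0,"rz":17.4,"tx":-3,"ty":-42,"tz":0,"hand":1},{"rx":0,"ry":0,"rz":23,"tx":-3,"ty":-49,"tz":0,"hand":1}]'
python3 - <<'E'
from h import *
from workcell import bot,viewer
s=bot.observe(); print(s["qpos"].round(3),s["force"],s["moment"])
f=viewer.grab_frame("wrist"); cv2.imwrite("pics/w5.png",f["pixels"])
for j in np.arange(.5,1.4,.1):
  t,y=fing(j,.024); print(j.round(2));rows(t,y)
E
```

```text
clock: 4.05
position: [0.6041, -0.1252, 0.0352]
tool_rot: [3.14, -0.0, 1.729]
force: [3.3, 3.6, 1.6]
grip_width: -0.0001
[-0.113  0.799  0.334  1.763 -0.402  0.646  0.609] [3.27776064 3.62070287 1.59961876] [ 0.6411903  -0.6138965  -0.01093578]
0.5
t [ 1.   2.4 -0.9] r [ 0.05  0.01 -0.57]
0.6
t [-1.1 -4.2 -0.9] r [0.05 0.   5.16]
0.7
t [ -2.6 -11.1  -0.9] r [ 0.05  0.   10.89]
0.8
t [ -3.3 -18.1  -1. ] r [ 0.05 -0.   16.62]
0.9
t [ -3.4 -25.1  -1. ] r [ 0.05 -0.   22.35]
1.0
t [ -2.7 -32.1  -1. ] r [ 5.000e-02 -1.000e-02  2.808e+01]
1.1
t [ -1.4 -39.   -1. ] r [ 5.000e-02 -1.000e-02  3.381e+01]
1.2
t [  0.6 -45.7  -1. ] r [ 5.000e-02 -1.000e-02  3.954e+01]
1.3
t [  3.3 -52.2  -1. ] r [ 5.000e-02 -1.000e-02  4.527e+01]
```

View pics/w5.png

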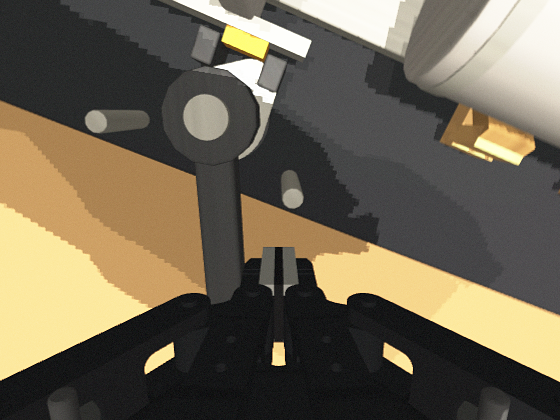

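The lever is moving, about 5 N, with the tips flat against the bar at (245,270).

```bash
python3 -m creep '[{"rx":0,"ry":0,"rz":5.2,"tx":-1.1,"ty":-5.5,"tz":0,"hand":1},{"rx":0,"ry":0,"rz":10.9,"tx":-2.6,"ty":-12,"tz":0,"hand":1},{"rx":0,"ry":0,"rz":16.6,"tx":-3.3,"ty":-19,"tz":0,"hand":1},{"rx":0,"ry":0,"rz":22.4,"tx":-3.4,"ty":-26,"tz":0,"hand":1},{"rx":0,"ry":0,"rz":28,"tx":-2.7,"ty":-33,"tz":0,"hand":1},{"rx":0,"ry":0,"rz":33.8,"tx":-1.4,"ty":-40,"tz":0,"hand":1},{"rx":0,"ry":0,"rz":39.5,"tx":0.6,"ty":-46.5,"tz":0,"hand":1},{"rx":0,"ry":0,"rz":45.3,"tx":3.3,"ty":-53,"tz":0,"hand":1}]'
python3 - <<'E'
from h import *
from workcell import bot,viewer
s=bot.observe(); print(s["qpos"].round(3),s["force"],s["moment"])
f=viewer.grab_frame("wrist"); cv2.imwrite("pics/w6.png",f["pixels"])
for j in (1.2,1.3,1.4,1.5,1.6,1.65,1.7,1.75):
  t,y=fing(j,.023); print(j);rows(t,y)
E
```

```text
clock: 4.9
position: [0.5514, -0.1307, 0.035]
tool_rot: [3.14, -0.001, 0.94]
force: [4.9, 1.3, 1.4]
grip_width: 0.0002
[-0.224  0.791  0.515  1.906 -0.652  0.615  0.08 ] [4.85516437 1.27883894 1.41511857] [-0.01149674 -0.93670774  0.03397912]
1.2
t [ 2.8  6.  -1.1] r [ 0.04 -0.03 -5.64]
1.3
t [ 0.2 -0.4 -1.1] r [ 0.04 -0.03  0.09]
1.4
t [-1.7 -7.2 -1.1] r [ 0.03 -0.03  5.82]
1.5
t [ -3.  -14.   -1.2] r [ 0.03 -0.03 11.55]
1.6
t [ -3.6 -21.   -1.2] r [ 0.03 -0.04 17.28]
1.65
t [ -3.6 -24.5  -1.2] r [ 0.03 -0.04 20.15]
1.7
t [ -3.5 -28.   -1.2] r [ 0.03 -0.04 23.01]
1.75
t [ -3.2 -31.4  -1.2] r [ 0.03 -0.04 25.88]
```

View pics/w6.png

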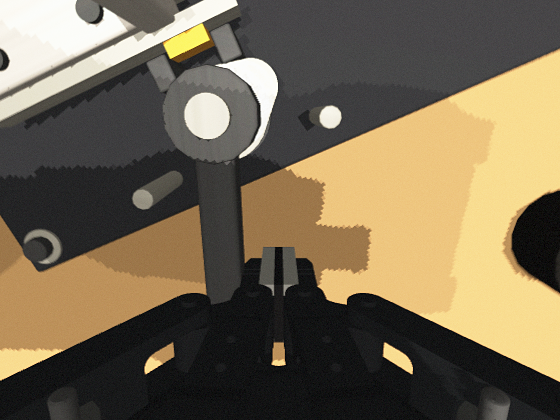

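```bash
python3 -m creep '[{"rx":0,"ry":0,"rz":5.8,"tx":-1.7,"ty":-7,"tz":0,"hand":1},{"rx":0,"ry":0,"rz":11.5,"tx":-3,"ty":-14,"tz":0,"hand":1},{"rx":0,"ry":0,"rz":15,"tx":-3.5,"ty":-18,"tz":0,"hand":1},{"rx":0,"ry":0,"rz":18,"tx":-3.6,"ty":-22,"tz":0,"hand":1},{"rx":0,"ry":0,"rz":20,"tx":-3.6,"ty":-24.5,"tz":0,"hand":1},{"rx":0,"ry":0,"rz":21.5,"tx":-3.5,"ty":-26.5,"tz":0,"hand":1}]'
python3 - <<'E'
from h import *
from workcell import bot
s=bot.observe(); print(s["force"])
E
python3 -m creep '[{"rx":0,"ry":0,"rz":1.5,"tx":0,"ty":-2,"tz":0,"hand":1},{"rx":0,"ry":0,"rz":2.5,"tx":0,"ty":-3,"tz":0,"hand":1}]'
```

```text
clock: 5.55
position: [0.5279, -0.118, 0.0347]
tool_rot: [3.141, -0.001, 0.568]
force: [2.1, -2.7, 3.1]
grip_width: -0.0002
[ 2.10442704 -2.73035145  3.11154432]
clock: 5.75
position: [0.5256, -0.1154, 0.0343]
tool_rot: [3.141, 0.001, 0.523]
force: [0.1, -5.0, 2.1]
grip_width: 0.0002
```

```bash
python3 -m creep '[{"rx":0,"ry":0,"rz":1,"tx":0,"ty":-2,"tz":0,"hand":1},{"rx":0,"ry":0,"rz":1,"tx":0,"ty":-3,"tz":0,"hand":1}]'
python3 -m creep '[{"rx":0,"ry":0,"rz":0,"tx":0,"ty":-1,"tz":0,"hand":1},{"rx":0,"ry":0,"rz":0,"tx":0,"ty":-2,"tz":0,"hand":1}]'
python3 - <<'E'
from h import *
from workcell import bot,viewer
f=viewer.grab_frame("wrist"); cv2.imwrite("pics/w7.png",f["pixels"])
E
```

```text
clock: 5.95
position: [0.5242, -0.1132, 0.0342]
tool_rot: [3.141, 0.001, 0.505]
force: [2.4, -9.8, 0.2]
grip_width: 0.0001
clock: 6.15
position: [0.5241, -0.1129, 0.0344]
tool_rot: [3.137, 0.0, 0.505]
force: [8.5, -18.4, -7.8]
grip_width: 0.0001
```

View pics/w7.png

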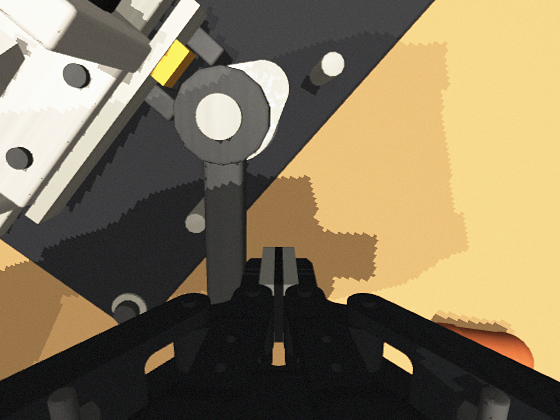

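The lever is against the rear dowel at (195,220) and the force rose to 20 N without movement, so it is released. Backing off, lifting, then going behind the push plate.

```bash
python3 -m creep '[{"rx":0,"ry":0,"rz":0,"tx":0,"ty":8,"tz":0,"hand":1},{"rx":0,"ry":0,"rz":0,"tx":0,"ty":22,"tz":0,"hand":1},{"rx":0,"ry":0,"rz":0,"tx":0,"ty":22,"tz":-45,"hand":1},{"rx":0,"ry":0,"rz":0,"tx":0,"ty":22,"tz":-90,"hand":1},{"rx":0,"ry":0,"rz":0,"tx":0,"ty":22,"tz":-110,"hand":1},{"rx":0,"ry":0,"rz":0,"tx":0,"ty":22,"tz":-110,"hand":1}]'
python3 - <<'E'
from h import *
from workcell import bot,viewer
s=bot.observe(); print(s["qpos"].round(3))
f=viewer.grab_frame("wrist"); cv2.imwrite("pics/w8.png",f["pixels"])
rows([*c2w(P,[-.132,0,0])[0,:2],.145],77.85)
E
```

```text
clock: 6.8
position: [0.5355, -0.1305, 0.1467]
tool_rot: [3.14, -0.003, 0.506]
force: [-0.3, 0.2, -1.1]
grip_width: -0.0001
[-0.405  0.661  0.792  1.905 -0.629  0.839 -0.344]
t [  12.6 -174.9    0. ] r [  0.05  -0.07 -48.81]
```

View pics/w8.png

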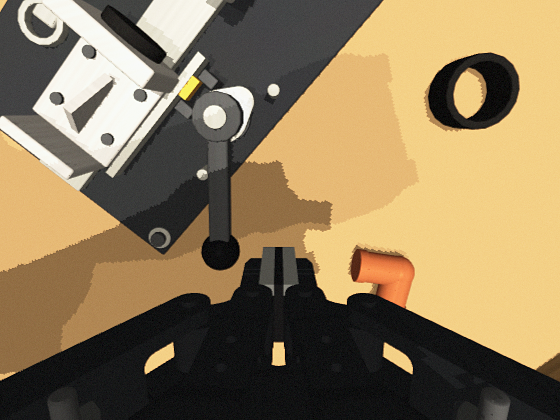

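The lever stayed at its release stop beside the dowel at (202,175), and the elbow and coupling are untouched.

```bash
python3 -m creep '[{"rx":0,"ry":0,"rz":-8,"tx":2,"ty":-30,"tz":0,"hand":1},{"rx":0,"ry":0,"rz":-16,"tx":4,"ty":-60,"tz":0,"hand":1},{"rx":0,"ry":0,"rz":-24,"tx":7,"ty":-95,"tz":0,"hand":1},{"rx":0,"ry":0,"rz":-32,"tx":9,"ty":-125,"tz":0,"hand":1},{"rx":0,"ry":0,"rz":-40,"tx":11,"ty":-155,"tz":0,"hand":1},{"rx":0,"ry":0,"rz":-48.8,"tx":12.6,"ty":-175,"tz":0,"hand":1},{"rx":0,"ry":0,"rz":-48.8,"tx":12.6,"ty":-175,"tz":0,"hand":1},{"rx":0,"ry":0,"rz":-48.8,"tx":12.6,"ty":-175,"tz":0,"hand":1}]'
python3 - <<'E'
from h import *
from workcell import bot,viewer
s=bot.observe(); print(s["qpos"].round(3))
f=viewer.grab_frame("wrist"); cv2.imwrite("pics/w9.png",f["pixels"])
rows([*c2w(P,[-.132,0,0])[0,:2],.044],77.85)
E
```

```text
clock: 7.65
position: [0.4602, 0.0291, 0.1437]
tool_rot: [-3.141, 0.0, 1.357]
force: [-1.3, -0.9, -0.3]
grip_width: 0.0
[-0.651  0.472  0.605  2.122 -0.429  0.669  0.031]
t [ 0.6  0.5 99.8] r [-0.03  0.04 -0.2 ]
```

View pics/w9.png

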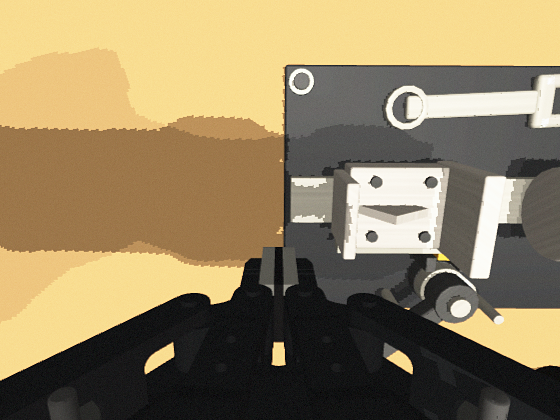

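```bash
python3 -m creep '[{"rx":0,"ry":0,"rz":0,"tx":0,"ty":0,"tz":45,"hand":1},{"rx":0,"ry":0,"rz":0,"tx":0,"ty":0,"tz":80,"hand":1},{"rx":0,"ry":0,"rz":0,"tx":0,"ty":0,"tz":94,"hand":1},{"rx":0,"ry":0,"rz":0,"tx":0,"ty":0,"tz":94,"hand":1}]'
python3 -m creep '[{"rx":0,"ry":0,"rz":0,"tx":0,"ty":10,"tz":0,"hand":1},{"rx":0,"ry":0,"rz":0,"tx":0,"ty":20,"tz":0,"hand":1},{"rx":0,"ry":0,"rz":0,"tx":0,"ty":24,"tz":0,"hand":1},{"rx":0,"ry":0,"rz":0,"tx":0,"ty":28,"tz":0,"hand":1},{"rx":0,"ry":0,"rz":0,"tx":0,"ty":32,"tz":0,"hand":1}]'
python3 - <<'E'
from h import *
from workcell import bot,viewer
s=bot.observe(); print(w2c(P,s["position"]))
f=viewer.grab_frame("wrist"); cv2.imwrite("pics/w10.png",f["pixels"])
E
```

```text
clock: 8.1
position: [0.4595, 0.0278, 0.0484]
tool_rot: [-3.139, 0.002, 1.354]
force: [0.1, -0.6, 0.9]
grip_width: 0.0002
clock: 8.6
position: [0.4917, 0.0226, 0.0505]
tool_rot: [-3.141, -0.0, 1.358]
force: [-2.1, 0.8, 1.5]
grip_width: -0.0001
[[-100.57535339    0.21490519   50.54371682]]
```

View pics/w10.png

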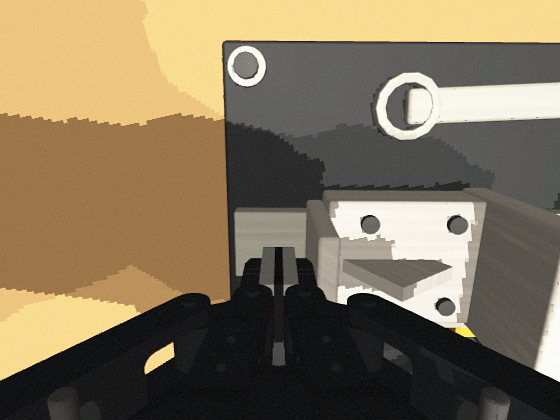

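Tips are behind the push plate at (310,250) with about 2 N of contact. Pushing forward.

```bash
python3 -m creep '[{"rx":0,"ry":0,"rz":0,"tx":0,"ty":5,"tz":0,"hand":1},{"rx":0,"ry":0,"rz":0,"tx":0,"ty":10,"tz":0,"hand":1},{"rx":0,"ry":0,"rz":0,"tx":0,"ty":15,"tz":0,"hand":1},{"rx":0,"ry":0,"rz":0,"tx":0,"ty":20,"tz":0,"hand":1},{"rx":0,"ry":0,"rz":0,"tx":0,"ty":25,"tz":0,"hand":1},{"rx":0,"ry":0,"rz":0,"tx":0,"ty":30,"tz":0,"hand":1}]'
python3 -m creep '[{"rx":0,"ry":0,"rz":0,"tx":0,"ty":4,"tz":0,"hand":1},{"rx":0,"ry":0,"rz":0,"tx":0,"ty":8,"tz":0,"hand":1},{"rx":0,"ry":0,"rz":0,"tx":0,"ty":12,"tz":0,"hand":1},{"rx":0,"ry":0,"rz":0,"tx":0,"ty":15,"tz":0,"hand":1},{"rx":0,"ry":0,"rz":0,"tx":0,"ty":18,"tz":0,"hand":1}]'
python3 - <<'E'
from h import *
from workcell import bot,viewer
s=bot.observe(); print(w2c(P,s["position"]))
f=viewer.grab_frame("wrist"); cv2.imwrite("pics/w11.png",f["pixels"])
E
```

```text
clock: 9.25
position: [0.5214, 0.016, 0.0502]
tool_rot: [-3.142, 0.0, 1.358]
force: [-2.4, 0.2, 1.6]
grip_width: -0.0003
clock: 9.75
position: [0.5383, 0.0123, 0.0502]
tool_rot: [-3.141, 0.0, 1.358]
force: [-6.1, -0.6, 4.1]
grip_width: -0.0001
[[-5.28973296e+01 -4.13321096e-02  5.01894948e+01]]
```

View pics/w11.png

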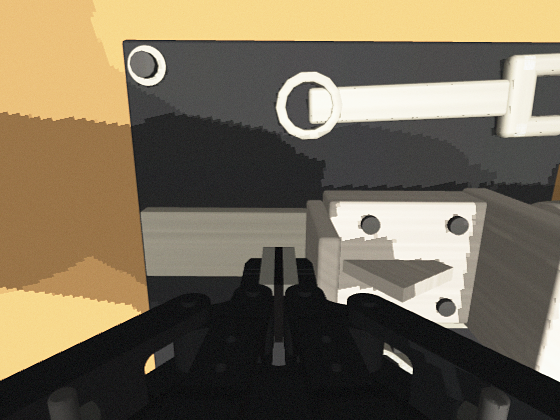

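The slide is carrying the silencer now (about 6 N). Continuing in small steps.

```bash
python3 -m creep '[{"rx":0,"ry":0,"rz":0,"tx":0,"ty":2,"tz":0,"hand":1},{"rx":0,"ry":0,"rz":0,"tx":0,"ty":4,"tz":0,"hand":1},{"rx":0,"ry":0,"rz":0,"tx":0,"ty":6,"tz":0,"hand":1}]'
python3 -m creep '[{"rx":0,"ry":0,"rz":0,"tx":0,"ty":1,"tz":0,"hand":1},{"rx":0,"ry":0,"rz":0,"tx":0,"ty":2,"tz":0,"hand":1},{"rx":0,"ry":0,"rz":0,"tx":0,"ty":3,"tz":0,"hand":1}]'
python3 -m creep '[{"rx":0,"ry":0,"rz":0,"tx":0,"ty":1,"tz":0,"hand":1},{"rx":0,"ry":0,"rz":0,"tx":0,"ty":2,"tz":0,"hand":1}]'
```

```text
clock: 10.1
position: [0.5439, 0.0111, 0.0502]
tool_rot: [-3.14, 0.0, 1.358]
force: [-6.4, -0.2, 2.6]
grip_width: 0.0001
clock: 10.4
position: [0.5468, 0.0104, 0.0502]
tool_rot: [-3.14, 0.0, 1.358]
force: [-6.2, -0.2, 3.8]
grip_width: 0.0002
clock: 10.6
position: [0.5478, 0.0102, 0.0501]
tool_rot: [-3.138, 0.0, 1.358]
force: [-17.4, 2.0, 14.0]
grip_width: 0.0
```

```bash
python3 -m creep '[{"rx":0,"ry":0,"rz":0,"tx":0,"ty":0.7,"tz":0,"hand":1},{"rx":0,"ry":0,"rz":0,"tx":0,"ty":0.7,"tz":0,"hand":1}]'
python3 - <<'E'
from h import *
from workcell import bot,viewer
s=bot.observe(); print(w2c(P,s["position"]),s["force"])
for n in("top","scene","wrist"):
  f=viewer.grab_frame(n); cv2.imwrite(f"pics/{n}12.png",f["pixels"])
a=cv2.imread("pics/scene12.png")[185:325,220:380]; cv2.imwrite("pics/scene12c.png",cv2.resize(a,None,fx=4.2,fy=4.2,interpolation=cv2.INTER_CUBIC))
E
```

```text
clock: 10.8
position: [0.5477, 0.0102, 0.05]
tool_rot: [-3.137, -0.0, 1.358]
force: [-16.9, 2.5, 12.4]
grip_width: 0.0001
[[-43.22672139  -0.07916326  50.01538482]] [-16.87484434   2.5319218   12.42458044]
```

View pics/scene12c.png

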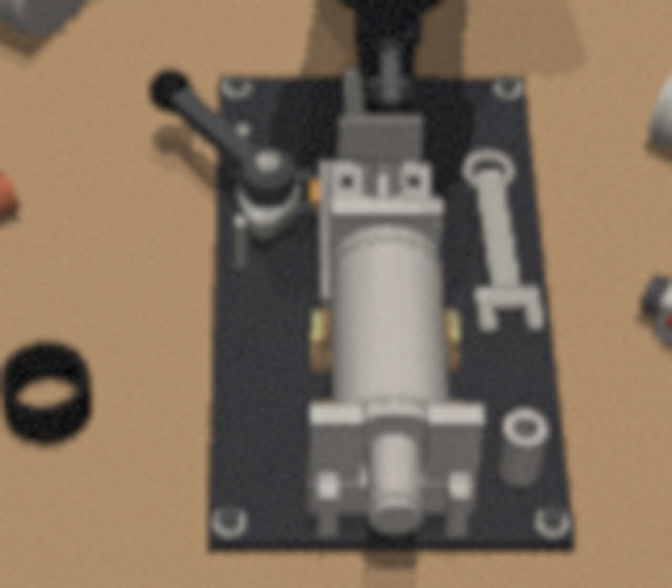

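The push stopped moving at 17 N, with no motion on further command: pad, silencer and end stop are in contact. The scene crop shows the canister shoulder at the stop at (395,400). Backing off, then to the lever's rear side.

```bash
python3 -m creep '[{"rx":0,"ry":0,"rz":0,"tx":0,"ty":-6,"tz":0,"hand":1},{"rx":0,"ry":0,"rz":0,"tx":0,"ty":-25,"tz":0,"hand":1},{"rx":0,"ry":0,"rz":0,"tx":0,"ty":-30,"tz":0,"hand":1},{"rx":0,"ry":0,"rz":0,"tx":0,"ty":-30,"tz":-45,"hand":1},{"rx":0,"ry":0,"rz":0,"tx":0,"ty":-30,"tz":-90,"hand":1},{"rx":0,"ry":0,"rz":0,"tx":0,"ty":-30,"tz":-95,"hand":1},{"rx":0,"ry":0,"rz":0,"tx":0,"ty":-30,"tz":-95,"hand":1}]'
python3 - <<'E'
from h import *
from workcell import bot,viewer
s=bot.observe(); print(s["qpos"].round(3),w2c(P,s["position"]))
t,y=fing(1.745,-.045,z=.145); print(w2c(P,t)); rows(t,y)
E
```

```text
clock: 11.65
position: [0.5218, 0.0167, 0.1464]
tool_rot: [3.139, -0.001, 1.359]
force: [-0.1, -0.3, 0.3]
grip_width: 0.0001
[-0.574  0.551  0.594  1.974 -0.447  0.745  0.074] [[-69.96134273   0.75835109 146.44796907]]
[[-84.48070175 -74.98862    145.        ]]
t [-75.7 -14.5   1.3] r [ 0.11 -0.14 49.98]
```

```bash
python3 -m creep '[{"rx":0,"ry":0,"rz":8.5,"tx":-25,"ty":-5,"tz":0,"hand":1},{"rx":0,"ry":0,"rz":17,"tx":-50,"ty":-10,"tz":0,"hand":1},{"rx":0,"ry":0,"rz":25,"tx":-76,"ty":-14.5,"tz":0,"hand":1},{"rx":0,"ry":0,"rz":33.5,"tx":-76,"ty":-14.5,"tz":0,"hand":1},{"rx":0,"ry":0,"rz":42,"tx":-76,"ty":-14.5,"tz":0,"hand":1},{"rx":0,"ry":0,"rz":50,"tx":-76,"ty":-14.5,"tz":0,"hand":1},{"rx":0,"ry":0,"rz":50,"tx":-76,"ty":-14.5,"tz":0,"hand":1},{"rx":0,"ry":0,"rz":50,"tx":-76,"ty":-14.5,"tz":0,"hand":1}]'
python3 - <<'E'
from h import *
from workcell import bot,viewer
s=bot.observe(); print(s["qpos"].round(3),w2c(P,s["position"]))
t,y=fing(1.745,-.045); rows(t,y)
f=viewer.grab_frame("wrist"); cv2.imwrite("pics/w13.png",f["pixels"])
E
```

```text
clock: 12.45
position: [0.4902, -0.055, 0.1445]
tool_rot: [3.141, 0.002, 0.49]
force: [0.3, 0.3, -0.6]
grip_width: 0.0002
[-0.602  0.598  0.833  2.05  -0.638  0.772 -0.456] [[-85.72095526 -75.97869924 144.4845124 ]]
t [  1.7   0.  108.5] r [0.01 0.09 0.19]
```

View pics/w13.png

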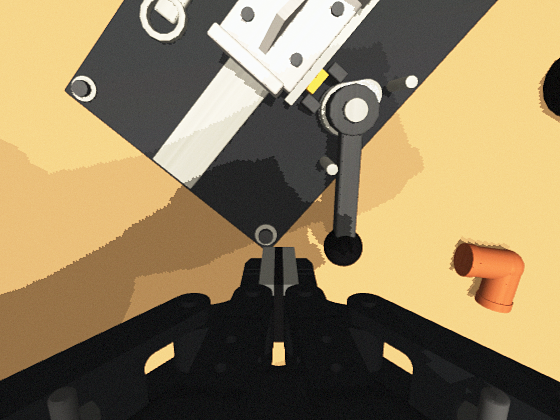

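Tips are on the lever's rear side (lever at (347,185)). Descending; the corner screw below is low.

```bash
python3 -m creep '[{"rx":0,"ry":0,"rz":0,"tx":1,"ty":0,"tz":45,"hand":1},{"rx":0,"ry":0,"rz":0,"tx":1,"ty":0,"tz":85,"hand":1},{"rx":0,"ry":0,"rz":0,"tx":1,"ty":0,"tz":108,"hand":1},{"rx":0,"ry":0,"rz":0,"tx":1,"ty":0,"tz":108,"hand":1},{"rx":0,"ry":0,"rz":0,"tx":1,"ty":0,"tz":108,"hand":1}]'
python3 - <<'E'
from h import *
from workcell import bot,viewer
s=bot.observe(); print(s["qpos"].round(3),w2c(P,s["position"]))
for j in (1.745,1.65,1.55,1.45,1.35,1.25):
  t,y=fing(j,-.024); print(j);rows(t,y)
f=viewer.grab_frame("wrist"); cv2.imwrite("pics/w14.png",f["pixels"])
E
```

```text
clock: 13.0
position: [0.4914, -0.055, 0.0378]
tool_rot: [-3.142, 0.0, 0.486]
force: [0.6, -0.5, 0.2]
grip_width: -0.0001
[-0.447  0.75   0.614  2.095 -0.836  0.558 -0.301] [[-84.55976026 -75.68212794  37.81144965]]
1.745
t [ 0.5 20.5  1.8] r [-0.    0.01 -0.01]
1.65
t [-1.5 26.9  1.8] r [-0.    0.01 -5.46]
1.55
t [-2.9 33.8  1.8] r [-0.000e+00  1.000e-02 -1.119e+01]
1.45
t [-3.6 40.7  1.8] r [-0.000e+00  1.000e-02 -1.692e+01]
1.35
t [-3.6 47.8  1.8] r [-0.000e+00  1.000e-02 -2.265e+01]
1.25
t [-3.  54.8  1.8] r [-0.000e+00  1.000e-02 -2.838e+01]
```

View pics/w14.png

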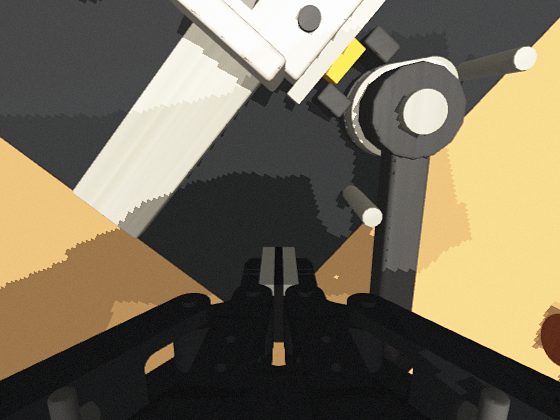

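```bash
python3 -m creep '[{"rx":0,"ry":0,"rz":0,"tx":0,"ty":12,"tz":1,"hand":1},{"rx":0,"ry":0,"rz":0,"tx":0.5,"ty":20,"tz":1,"hand":1},{"rx":0,"ry":0,"rz":-3,"tx":-0.5,"ty":24,"tz":1,"hand":1},{"rx":0,"ry":0,"rz":-5.5,"tx":-1.5,"ty":27,"tz":1,"hand":1},{"rx":0,"ry":0,"rz":-11.2,"tx":-2.9,"ty":34,"tz":1,"hand":1},{"rx":0,"ry":0,"rz":-17,"tx":-3.6,"ty":41,"tz":1,"hand":1},{"rx":0,"ry":0,"rz":-22.6,"tx":-3.6,"ty":48,"tz":1,"hand":1},{"rx":0,"ry":0,"rz":-28.4,"tx":-3,"ty":55,"tz":1,"hand":1}]'
python3 - <<'E'
from h import *
from workcell import bot,viewer
s=bot.observe(); print(s["qpos"].round(3))
for j in (1.25,1.15,1.05,.95,.85,.75,.65,.55,.45):
  t,y=fing(j,-.024); print(j);rows(t,y)
E
```

```text
clock: 13.85
position: [0.5146, -0.1052, 0.0368]
tool_rot: [-3.141, -0.0, 0.985]
force: [-3.1, 3.4, 1.6]
grip_width: 0.0
[-0.263  0.741  0.496  2.013 -0.661  0.551  0.117]
1.25
t [ 0.2 -0.4  0.8] r [-0.01 -0.02  0.21]
1.15
t [-1.8  6.3  0.8] r [-0.01 -0.02 -5.52]
1.05
t [-3.3 13.2  0.8] r [-1.000e-02 -2.000e-02 -1.125e+01]
0.95
t [-4.  20.2  0.8] r [-1.000e-02 -2.000e-02 -1.698e+01]
0.85
t [-4.  27.2  0.8] r [-1.00e-02 -2.00e-02 -2.27e+01]
0.75
t [-3.3 34.2  0.8] r [-1.000e-02 -2.000e-02 -2.843e+01]
0.65
t [-1.9 41.1  0.8] r [-1.000e-02 -2.000e-02 -3.416e+01]
0.55
t [ 0.1 47.8  0.8] r [-1.000e-02 -2.000e-02 -3.989e+01]
0.45
t [ 2.8 54.3  0.8] r [-1.000e-02 -2.000e-02 -4.562e+01]
```

```bash
python3 -m creep '[{"rx":0,"ry":0,"rz":-5.5,"tx":-1.8,"ty":7,"tz":0,"hand":1},{"rx":0,"ry":0,"rz":-11.2,"tx":-3.3,"ty":13.5,"tz":0,"hand":1},{"rx":0,"ry":0,"rz":-17,"tx":-4,"ty":20.5,"tz":0,"hand":1},{"rx":0,"ry":0,"rz":-22.7,"tx":-4,"ty":27.5,"tz":0,"hand":1},{"rx":0,"ry":0,"rz":-28.4,"tx":-3.3,"ty":34.5,"tz":0,"hand":1},{"rx":0,"ry":0,"rz":-34.2,"tx":-1.9,"ty":41.5,"tz":0,"hand":1},{"rx":0,"ry":0,"rz":-40,"tx":0,"ty":48,"tz":0,"hand":1}]'
python3 - <<'E'
from h import *
from workcell import bot,viewer
s=bot.observe(); print(s["qpos"].round(3))
for j in (.55,.45,.35,.3,.25,.2,.15,.1,.05,0):
  t,y=fing(j,-.024); print(j);rows(t,y)
f=viewer.grab_frame("wrist"); cv2.imwrite("pics/w15.png",f["pixels"])
E
```

```text
clock: 14.55
position: [0.5542, -0.1326, 0.0368]
tool_rot: [-3.141, 0.001, 1.683]
force: [-3.9, -0.3, 1.0]
grip_width: -0.0001
[-0.102  0.746  0.334  1.889 -0.419  0.575  0.618]
0.55
t [1.  0.3 0.8] r [-0.03  0.04  0.07]
0.45
t [-1.   7.   0.8] r [-0.04  0.04 -5.66]
0.35
t [-2.4 13.9  0.8] r [ -0.04   0.03 -11.39]
0.3
t [-2.9 17.4  0.8] r [ -0.04   0.03 -14.25]
0.25
t [-3.1 20.9  0.8] r [ -0.04   0.03 -17.12]
0.2
t [-3.2 24.4  0.8] r [ -0.04   0.03 -19.98]
0.15
t [-3.1 27.9  0.8] r [ -0.04   0.03 -22.85]
0.1
t [-2.9 31.4  0.8] r [ -0.04   0.03 -25.71]
0.05
t [-2.4 34.9  0.8] r [ -0.04   0.03 -28.58]
0
t [-1.8 38.4  0.8] r [-4.000e-02  3.000e-02 -3.144e+01]
```

View pics/w15.png

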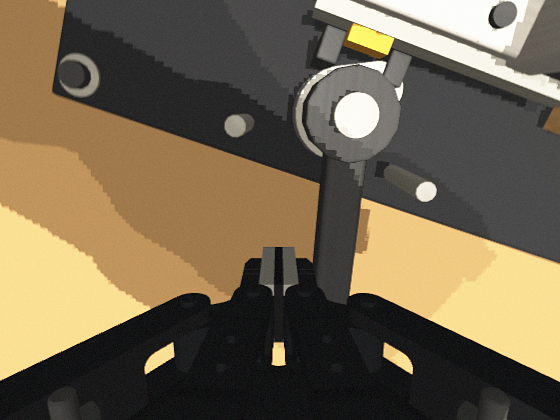

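```bash
python3 -m creep '[{"rx":0,"ry":0,"rz":-5.7,"tx":-1,"ty":7,"tz":0,"hand":1},{"rx":0,"ry":0,"rz":-11.4,"tx":-2.4,"ty":14,"tz":0,"hand":1},{"rx":0,"ry":0,"rz":-14.2,"tx":-2.9,"ty":17.5,"tz":0,"hand":1},{"rx":0,"ry":0,"rz":-17.1,"tx":-3.1,"ty":21,"tz":0,"hand":1},{"rx":0,"ry":0,"rz":-20,"tx":-3.2,"ty":24.5,"tz":0,"hand":1},{"rx":0,"ry":0,"rz":-22.8,"tx":-3.1,"ty":28,"tz":0,"hand":1}]'
python3 - <<'E'
from h import *
for j in (.15,.1,.05,0,-.05):
  t,y=fing(j,-.024); print(j);rows(t,y)
E
```

```text
clock: 15.2
position: [0.5819, -0.1329, 0.0366]
tool_rot: [-3.14, 0.001, 2.076]
force: [-5.2, -4.1, 0.6]
grip_width: 0.0003
0.15
t [0.1 0.5 0.6] r [-0.08  0.04 -0.32]
0.1
t [-1.   3.9  0.6] r [-0.08  0.04 -3.18]
0.05
t [-1.9  7.3  0.6] r [-0.08  0.04 -6.05]
0
t [-2.7 10.7  0.6] r [-0.08  0.04 -8.91]
-0.05
t [-3.3 14.2  0.6] r [ -0.08   0.03 -11.77]
```

```bash
python3 -m creep '[{"rx":0,"ry":0,"rz":-2,"tx":-0.6,"ty":2.2,"tz":0,"hand":1},{"rx":0,"ry":0,"rz":-4,"tx":-1.2,"ty":4.5,"tz":0,"hand":1},{"rx":0,"ry":0,"rz":-6,"tx":-1.9,"ty":7,"tz":0,"hand":1}]'
python3 -m creep '[{"rx":0,"ry":0,"rz":-1.5,"tx":-0.4,"ty":2,"tz":0,"hand":1},{"rx":0,"ry":0,"rz":-2.8,"tx":-0.8,"ty":3.5,"tz":0,"hand":1}]'
python3 - <<'E'
from h import *
from workcell import bot,viewer
f=viewer.grab_frame("wrist"); cv2.imwrite("pics/w16.png",f["pixels"])
E
```

```text
clock: 15.5
position: [0.5886, -0.1316, 0.0366]
tool_rot: [-3.14, 0.001, 2.18]
force: [-6.2, -5.3, 1.1]
grip_width: -0.0004
clock: 15.7
position: [0.592, -0.1306, 0.0366]
tool_rot: [-3.139, 0.001, 2.228]
force: [-5.8, -7.6, 0.8]
grip_width: 0.0002
```

View pics/w16.png

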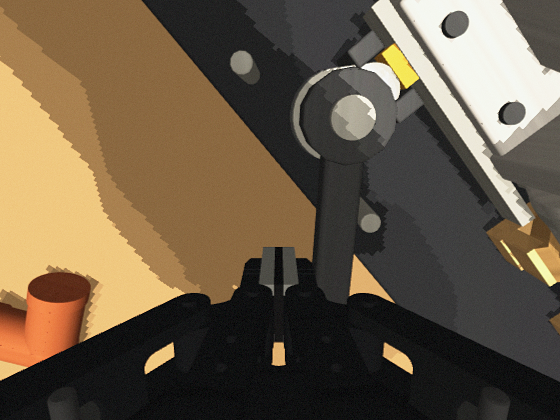

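Nearly at the front dowel (370,222). Continuing until the force shows the stop.

```bash
python3 -m creep '[{"rx":0,"ry":0,"rz":-0.8,"tx":-0.2,"ty":1.2,"tz":0,"hand":1},{"rx":0,"ry":0,"rz":-1.6,"tx":-0.4,"ty":2.4,"tz":0,"hand":1}]'
python3 -m creep '[{"rx":0,"ry":0,"rz":-0.5,"tx":0,"ty":1,"tz":0,"hand":1},{"rx":0,"ry":0,"rz":-0.5,"tx":0,"ty":1.8,"tz":0,"hand":1}]'
```

```text
clock: 15.95
position: [0.5943, -0.1297, 0.0366]
tool_rot: [-3.14, 0.001, 2.255]
force: [-3.2, -7.3, -0.5]
grip_width: 0.0001
clock: 16.15
position: [0.5949, -0.1294, 0.0366]
tool_rot: [-3.138, 0.001, 2.263]
force: [-9.3, -14.0, 3.2]
grip_width: 0.0002
```

```bash
python3 -m creep '[{"rx":0,"ry":0,"rz":0,"tx":0,"ty":1,"tz":0,"hand":1},{"rx":0,"ry":0,"rz":0,"tx":0,"ty":1.5,"tz":0,"hand":1}]'
python3 - <<'E'
from h import *
from workcell import bot,viewer
f=viewer.grab_frame("wrist"); cv2.imwrite("pics/w17.png",f["pixels"])
E
```

```text
clock: 16.35
position: [0.5951, -0.1293, 0.0365]
tool_rot: [-3.136, 0.001, 2.262]
force: [-15.3, -16.6, 6.1]
grip_width: -0.0002
```

View pics/w17.png

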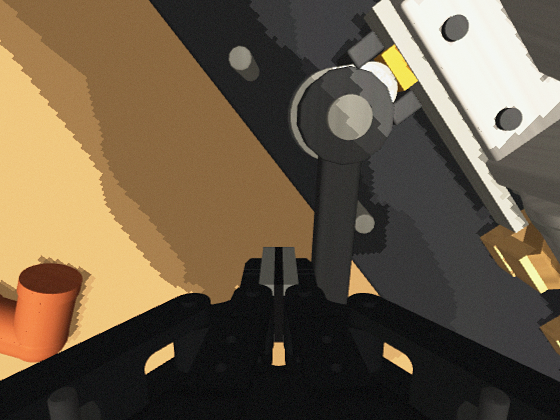

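The bar touches the front dowel and the force is 23 N with no motion (turning it needs only about 9 N), so the lever is at the lock stop. Backing off and lifting clear.

```bash
python3 -m creep '[{"rx":0,"ry":0,"rz":0,"tx":0,"ty":-6,"tz":0,"hand":1},{"rx":0,"ry":0,"rz":0,"tx":0,"ty":-20,"tz":0,"hand":1},{"rx":0,"ry":0,"rz":0,"tx":0,"ty":-20,"tz":-45,"hand":1},{"rx":0,"ry":0,"rz":0,"tx":0,"ty":-20,"tz":-90,"hand":1},{"rx":0,"ry":0,"rz":0,"tx":0,"ty":-20,"tz":-140,"hand":1},{"rx":0,"ry":0,"rz":0,"tx":0,"ty":-20,"tz":-190,"hand":1},{"rx":0,"ry":0,"rz":0,"tx":0,"ty":-20,"tz":-230,"hand":1},{"rx":0,"ry":0,"rz":0,"tx":0,"ty":-20,"tz":-230,"hand":1}]'
python3 - <<'E'
from h import *
from workcell import bot,viewer
s=bot.observe();f=viewer.grab_frame("wrist"); cv2.imwrite("pics/w18.png",f["pixels"])
f=viewer.grab_frame("scene"); a=f["pixels"][185:325,220:380]; cv2.imwrite("pics/scene18c.png",cv2.resize(a,None,fx=4.2,fy=4.2,interpolation=cv2.INTER_CUBIC)); cv2.imwrite("pics/scene18.png",f["pixels"])
E
```

```text
clock: 17.2
position: [0.5836, -0.1392, 0.2721]
tool_rot: [3.136, 0.006, 2.266]
force: [-0.2, -0.5, -0.6]
grip_width: 0.0
```

View pics/w18.png

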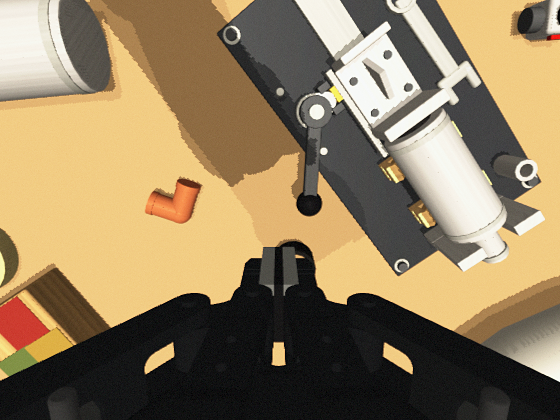

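View pics/scene18c.png

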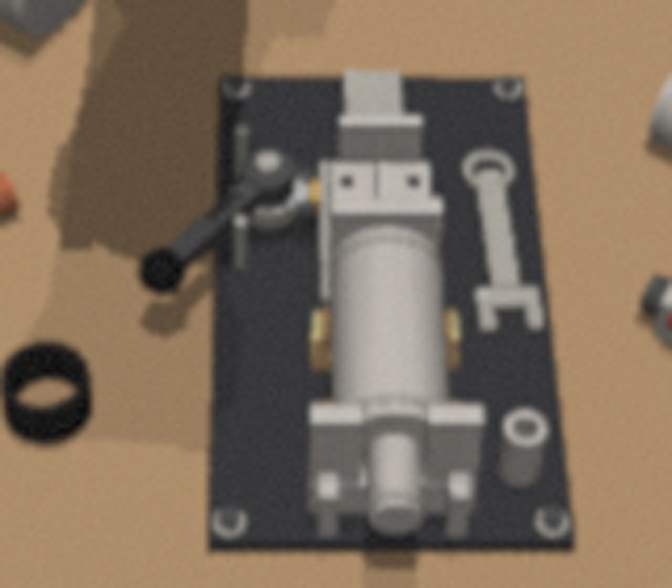

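The lever is at the locked stop, further than at the start (knob at scene-crop (160,270), was (149,261)). Jaw and silencer sit exactly where the push left them, other objects haven't moved, and the arm is well clear. Handing in.

Run:
```python
from h import *
from workcell import bot,viewer
s=bot.observe();f=viewer.grab_frame("wrist")
Tw=np.eye(4);Tw[:3,:3]=R.from_euler("xyz",s["tool_rot"]).as_matrix();Tw[:3,3]=s["position"]
M=np.linalg.inv(Tw@f["tool_from_camera"]); g=dict(f,rvec=cv2.Rodrigues(M[:3,:3])[0],tvec=M[:3,3])
X=w2c(P,ray(g,(309,205),.05))[0]; A=w2c(P,ray(g,(316,112),.065))[0]
print(X,A,"joint",-np.arctan2(X[1]-A[1],X[0]-A[0])-.698)
print(bot.job_done())
```

```text
[  63.81921212 -130.33681999   50.        ] [ -8.9770868 -69.4063197  65.       ] joint -0.0011017033154414602
the job is handed in; nothing more can be done
None
```

The silencer is clamped: the lever went to its release stop, the slide went forward until it stopped, and the lever went back to its lock stop. The job was handed in at about 17 s of the 51 s allowed, and it gave no verdict.

- **Release:** I pushed the lever from its front side with closed fingertips until it met the rear dowel. The force rose to about 20 N with no further motion.
- **Slide:** I pushed on the push plate until the force jumped from about 6 N to 17 N and it would not move. By my estimate that is about 0.071 m of travel, against the expected 0.072 m.
- **Lock:** I pushed the lever from its rear side to the front dowel, where it stopped at about 23 N.

**Last checks:**
- The wrist picture puts the lever joint at about 0.00 rad, which is locked.
- In the scene picture the jaw and silencer are where the push left them, with the shoulder at the end stop. No gap was measured.
- The other things in view had not moved, and the hand was about 0.27 m above the bench with no contact force.

**Disagreement:** The top and scene cameras alone gave cradle positions about 8 mm apart in x. I used the wrist camera's fit, which lies between them, and every contact came where it predicted to within a few millimetres.

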